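# Flip the sample stand's status flag

### The job

The sample in the capped vial has been measured. On the stand that carries this vial, flip the hinged flag right over its pivot, so that it lies flat on the other side and shows the face with the raised ring. Do it only by pushing gently with the fingertips: do not pinch, grip or lift anything, and leave the samples, the other two stands' flags and the things around where they are.

Things in the scene. Friction and masses are not known exactly. Their poses are not given: they have to be found in the camera images.
- vial_stand: fixed aluminium stand that carries the vial and the flag to flip; base plate 90 x 130 x 12 mm (x, y, z), origin at the centre of its underside, z up, turned up to 0.3 rad. Flag pivot along stand y at (x 0, y -25, z 64 mm) between two cheeks 56 mm apart (32 mm long in x to 58 mm high, then 18 mm long to 73 mm high; stop lugs at x +-12.5 mm leave 46 mm). Sample seat at (x 0, y +38 mm)
- puck_stand: a stand of the same make that carries a flat puck; its flag already shows the ringed face and stays so
- empty_stand: a stand of the same make with nothing on its seat; its flag shows the plain face and stays so
- vial_flag (a joint): the flag on the vial's stand: 0 = lying flat toward the stand's -x side, plain face up; growing as its outer end rises; 1.57 = upright; 3.14 = lying flat on the +x side, ringed face up. Stops at 0 and 3.14. Stiff friction hinge (about 0.045 N m): it stays wherever it is left and does not fall over by itself. Starts at 0 to 0.2
- vial_flag_pivot (a point): middle of the flag's pivot line, 64 mm above the table, axes as the stand's. The grey flag is a plate 6 mm thick, midplane on the pivot: paddle 52 mm wide, 60 mm out to stand -x at joint 0; tail 30 mm wide, 48 mm out to the other side. Pressing the tail down raises the paddle; below the tail it is free down to the base plate (12 mm)
- vial_flag_tip (a point): middle of the paddle's outer edge, 60 mm from the pivot, midplane. One face of the paddle is plain, the other bears a raised ring 32 mm across, 2.5 mm proud
- vial_flag_tail (a point): middle of the tail's outer edge, 48 mm from the pivot, midplane
- puck_flag_tip (a point): middle of the paddle's outer edge on the puck's stand
- empty_flag_tip (a point): middle of the paddle's outer edge on the empty stand
- sample_vial: capped vial (clear body, grey contents, white cap), 29 mm diameter, 64 mm tall, standing loose in the seat ring, its foot 12 mm above the table; origin at the centre of its underside
- sample_puck: flat round puck, 32 mm diameter, 7 mm thick, loose in its seat ring; origin at the centre of its underside
- marker: marker pen, 135 mm long, lying loose on the near side of the table
- tweezers: tweezers, 90 mm long, lying loose on the near side
- cell_red: battery cell, 51 x 14 mm, lying loose behind the stands
- blower: rubber bulb blower, 54 mm diameter, 100 mm tall, standing loose on the right
Not all that is in view belongs to the job. Of the things that look like the sample_vial, the larger one is meant.

How it is judged (in metres and radians):
At the end, for the whole second after the job is handed in: The flag on the vial's stand lies within 8 degrees (0.14 rad) of its far stop, ringed face up, at rest; vial upright and, like the puck and the tips of the other two flags, within 10 mm of where it was; the loose things around within 20 mm (value of joint vial_flag above 3 rad and velocity of joint vial_flag between -0.05 and 0.05 rad/s and distance of each of sample_vial, sample_puck, puck_flag_tip, empty_flag_tip from where it was at the start of the episode below 0.01 m and angle between sample_vial's own z axis and vertical below 0.15 rad and distance of each of marker, tweezers, cell_red, blower from where it was at the start of the episode below 0.02 m); the robot touches nothing.
It fails at once if the vial or the puck is lifted, carried or pushed more than 12 mm, or the vial is tipped by more than 20 degrees (distance of any of sample_vial, sample_puck from where it was at the start of the episode above 0.012 m or angle between sample_vial's own z axis and vertical above 0.35 rad).
It fails at once if the outer edge of another stand's flag is moved more than 12 mm (distance of any of puck_flag_tip, empty_flag_tip from where it was at the start of the episode above 0.012 m).
It fails at once if the flag is pinched: the fingers press on both its faces, or both its long edges, at once (((contact force between the fingers and vial_flag_c0 above 2 N or contact force between the fingers and vial_flag_c1 above 2 N) and (contact force between the fingers and vial_flag_c2 above 2 N or contact force between the fingers and vial_flag_c3 above 2 N or contact force between the fingers and vial_flag_c4 above 2 N)) or ((contact force between the fingers and vial_flag_c5 above 2 N or contact force between the fingers and vial_flag_c6 above 2 N) and (contact force between the fingers and vial_flag_c7 above 2 N or contact force between the fingers and vial_flag_c8 above 2 N))).
It fails at once if the vial's stand or its flag is pushed with more than 40 N (contact force between the fingers and vial_stand above 40 N).
It fails at once if one of the loose things around is lifted or moved more than 25 mm (distance of any of marker, tweezers, cell_red, blower from where it was at the start of the episode above 0.025 m).
It also fails if it takes over 48 s, if anything falls off the work surface, if the arm or the gripper's body presses on something with over 40 N, if the wrist force passes 120 N, or if a joint passes its speed limit or range.

### The arm

A 6-joint arm with a two-finger parallel gripper is mounted at the origin on a cart in front of the work surface, level with it; the furniture and walls round the work are solid. World frame = base frame: x ahead of the robot, y to its left, z up, the work surface at z = 0. Lengths are in mm, angles in rad, forces in N, time in s.
With the tool pointing down it reaches from about 300 to 775 mm from the base axis. Payload 14.6 kg.
Tool frame: the origin (TCP) lies on the centre line of the jaws, within the pads' length; the fingertips stand robot.tip_extent ahead of it and the grasp point (between the pads) lies 3 mm ahead of it (robot.tip_extent is the distance from the TCP to the fingertips, in mm); y points along the fingers, z is the direction in which the jaws open and shut, and the axes are right-handed (so a half turn about y gives the same grasp; the last joint's range is limited). The gripper opens to 94 mm and grips with 3 to 60 N. Pads are 16 mm wide; open, the fingers measure 119 mm over their backs; the gripper's body (75 mm by 177 mm) begins 78 mm behind the grasp point.
Start: joints at [-1.179, 0.3, 1.521, -0, 1.321, -0.067], TCP at [243.572, -493.115, 227.446] pointing down, gripper open.
Joint ranges: [-3.03, 3.03], [-0.79, 2.21], [0.23, 2.52], [-1.04, 4.18], [0, 3.07], [-2.55, 2.55]. Speed limits (rad/s): [2.22, 2.22, 2.57, 3.14, 3.14, 3.14].

### API

Orientations are given as a rotation vector (axis times angle).
In Python, from station import robot, capture gives the robot as it stands.
- The arm moves only by the tool play_rows, never from a script. Its argument "targets" is a list of rows, each a list of 3 entries, a list of its own where there are three numbers: the shift along the tool's x, y, z scaled (see below), then the turn about the tool's y scaled (see below), then the closure, from -1 (fully open) to 1 (shut), so that 0 is half open. In form: [[[x, y, z], yaw, grip], ...]. A call has 1 to 5 rows; each row is the pose to reach, as a shift and turn from the pose commanded when the call began, along the tool's axes at that moment; what a row does not reach only later rows make up. The controller multiplies each number of a shift by 200 mm and each number of a turn by 45 degrees. A row lasts 1/8 s, in which the tool goes at most 62.5 mm and 10.7 degrees, less where a joint would pass 70% of its speed; a pose out of reach is approached as far as the arm can. A call with a number of a shift or a turn outside -1 to 1 is refused whole. A call with a gripper value outside its range is refused whole. The fingers move at their own pace and stop on an object; "newtons" is the grip in N (left out, the last holds). Time passes only in rows, so rows that repeat a pose let the fingers close. It gives the time, the measured TCP pose, the force and the opening at its end, in the units of the state.
- robot.read_state(): the state, without advancing time (a new reading comes with each control period).
- capture(name): name is "scene" or "top" or "wrist"; returns a dict with "frame" (480x640x3 uint8, red, green, blue), "fovy" (degrees; the focal length in pixels is half the picture's height over the tangent of half this angle, whatever the lens; pixels are square), "cx", "cy" (the principal point, pixels), "R" (3x3) and "t" (3): a world point X has camera coordinates R X + t. Camera axes: x right, y down, z forward; pixel columns grow to the right and rows downward; lengths in mm; the calibration is good to about 2 mm. A picture is of the moment at which its call begins. There is no depth.
- robot.sign_off(): hands the job in, once; it reports no verdict.
The state is a dict: "time_s": time; "joint_pos": joint angles; "qd": joint speeds; "tau": joint torques, N m; "tool_pos": TCP position; "tcp_rot": TCP orientation; "force": force on the tool from outside, world axes, zero at the start; "torque": the same for the moment, N m; "width": opening from 0.0 (shut) to 1.0 (fully open).
Only numpy, scipy, OpenCV 4.12 (cv2) and the standard library are available. Lean on these libraries where they do the work, as an engineer would, in place of code of your own. Each camera call takes 0.05 s, during which the arm holds its last target.

## Working session

There is one attempt and no reset: what is moved stays moved. The work goes in short steps, Python scripts to look and compute and a tool call to move; the robot and the scene stay as the last step left them, time stands still between calls to the robot, and variables do not carry over. Pictures are saved under pics/ and viewed, and the job is handed in when it is done.

Besides the shell and the picture viewer there is one more tool, called in YAML: its name, and indented under it one key for each argument. play_rows: Moves the arm, as the interface text tells. Its arguments: {"type":"object","properties":{"targets":{"type":"array"},"newtons":{"type":"number"}},"required":["targets"]}

```bash
mkdir -p pics; ls
python3 - <<'E'
from station import robot, capture
import cv2
print(robot.read_state(), robot.tip_extent)
for n in ["scene","top","wrist"]:
    c=capture(n); cv2.imwrite(f"pics/{n}0.png",c["frame"][:,:,::-1]); print(n,c["fovy"],c["cx"],c["cy"],c["R"],c["t"])
E
```

```text
pics
{'time_s': 0.0, 'joint_pos': array([-1.17862779e+00,  3.00449837e-01,  1.52157489e+00, -3.78831622e-05,
        1.32069350e+00, -6.66030695e-02]), 'qd': array([ 9.12933216e-06, -3.21825078e-05,  1.10960793e-03, -1.95814513e-03,
       -6.77420444e-04,  5.97490073e-04]), 'tau': array([-2.34401843e-03, -5.31807911e+01, -3.52739060e+01,  7.07944552e-02,
        2.43287394e-02, -1.14929412e-04]), 'tool_pos': array([ 243.46376915, -492.91748148,  226.90059652]), 'tcp_rot': array([-0.45940574,  1.96764192, -1.96541097]), 'force': array([-0.18679353, -0.26557379, -0.13288844]), 'torque': array([-0.0599499 , -0.00691746, -0.00843932]), 'width': 0.999073582127846} 22.0
scene 50.68134174538628 320.03871769811656 242.86907125305592 [[-0.89946992 -0.4368842   0.00927641]
 [-0.26308252  0.52444783 -0.80977902]
 [ 0.34891467 -0.73081233 -0.58666165]] [472.60935111 267.99040632 873.22294272]
top 51.391085399370915 325.1806680164665 242.89007689137614 [[-0.00163835 -0.99999626 -0.00218833]
 [-0.99409535  0.0018661  -0.10849404]
 [ 0.10849772  0.00199765 -0.99409469]] [ -91.95545386  562.23826019 1023.00805822]
wrist 68.86756919316248 314.35161274242927 239.47257867660528 [[ 4.43069100e-01 -8.96487382e-01 -3.81704811e-04]
 [-8.71750773e-01 -4.30942829e-01  2.33106990e-01]
 [-2.09141968e-01 -1.02949753e-01 -9.72451020e-01]] [-549.6833755   -24.14190444  389.59718666]
```

View pics/scene0.png

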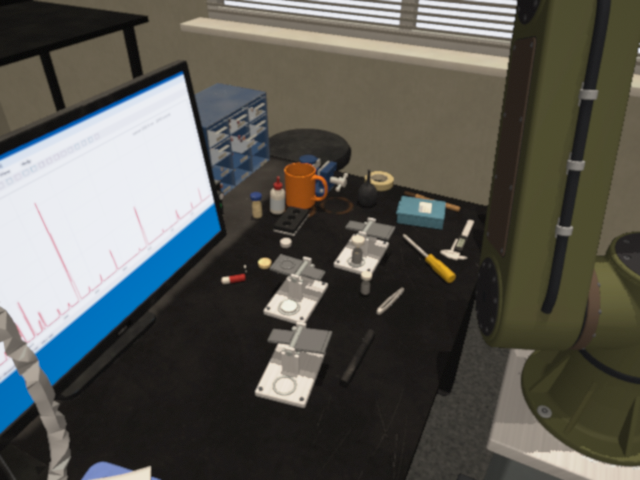

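View pics/top0.png

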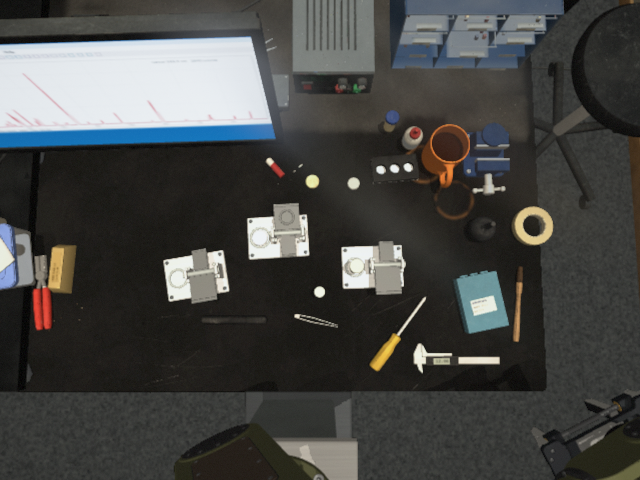

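View pics/wrist0.png

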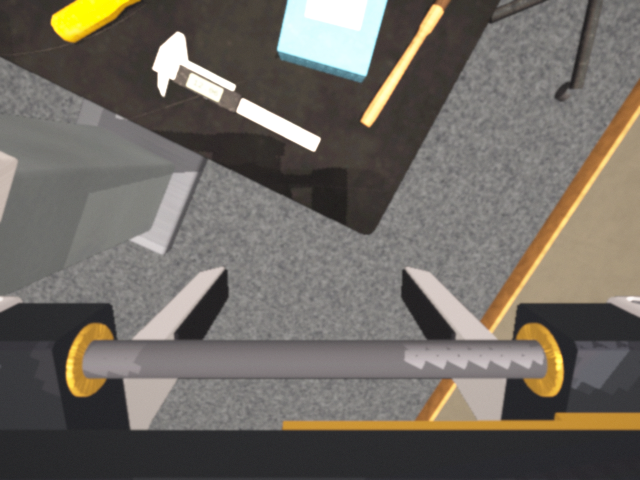

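Run:
```python
import cv2,numpy as np
a=cv2.imread("pics/top0.png")[225:310,325:425]; b=cv2.imread("pics/scene0.png")[205:295,315:410]
cv2.imwrite("pics/z1.png",cv2.resize(a,None,fx=7,fy=7,interpolation=cv2.INTER_CUBIC));cv2.imwrite("pics/z2.png",cv2.resize(b,None,fx=6.5,fy=6.5,interpolation=cv2.INTER_CUBIC))
```

```text
(no output)
```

View pics/z1.png

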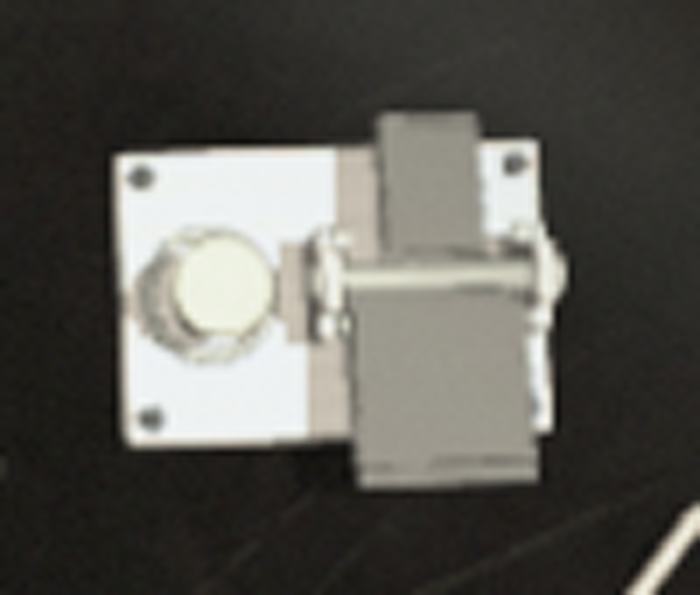

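View pics/z2.png

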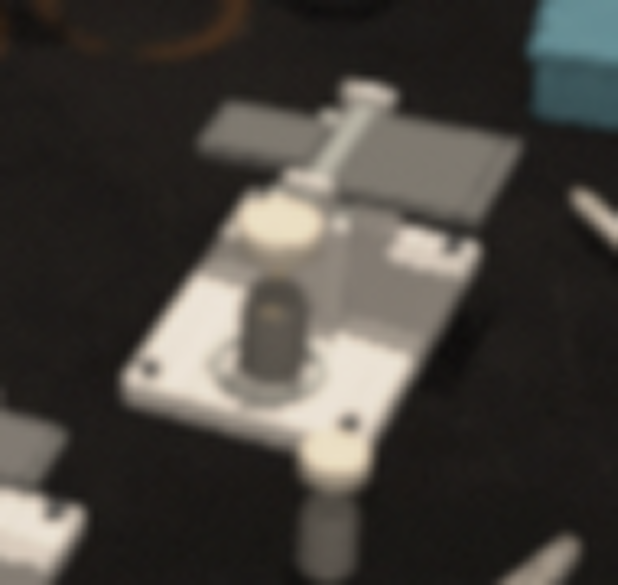

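```bash
cat > h.py <<'E'
import numpy as np,cv2
from station import robot,capture
def ray(c,p):
    f=240/np.tan(np.radians(c["fovy"]/2)); d=np.array([(p[0]-c["cx"])/f,(p[1]-c["cy"])/f,1]); R=np.array(c["R"]);return -R.T@np.array(c["t"]),R.T@d
def plane(c,p,z):
    o,d=ray(c,p); return o+d*(z-o[2])/d[2]
def tri(c1,p1,c2,p2):
    o1,d1=ray(c1,p1);o2,d2=ray(c2,p2)
    s=np.linalg.lstsq(np.c_[d1,-d2],o2-o1,rcond=None)[0]
    a=o1+s[0]*d1;b=o2+s[1]*d2;return (a+b)/2,np.linalg.norm(a-b)
def proj(c,X):
    f=240/np.tan(np.radians(c["fovy"]/2)); q=np.array(c["R"])@X+np.array(c["t"]);return q[:2]/q[2]*f+[c["cx"],c["cy"]]
E
python3 - <<'E'
from h import *
t=capture("top");s=capture("scene")
T=lambda x,y:((x+.5)/7-.5+325,(y+.5)/7-.5+225)
S=lambda x,y:((x+.5)/6.5-.5+315,(y+.5)/6.5-.5+205)
np.set_printoptions(precision=1,suppress=True)
C=np.array([plane(t,T(*p),12) for p in [(114,153),(538,141),(552,432),(125,445)]])
print(C,C.mean(0))
d=(C[0]+C[3]-C[1]-C[2]); a=np.arctan2(-d[0],d[1]); d2=C[0]+C[1]-C[2]-C[3]; a2=np.arctan2(d2[1],d2[0]);print("yaw",a,a2)
for p in [(345,280),(530,272)]: print("rod",plane(t,T(*p),64))
yaw=(a+a2)/2; R=np.array([[np.cos(yaw),-np.sin(yaw)],[np.sin(yaw),np.cos(yaw)]])
pv=C.mean(0)[:2]+R@[0,-25];print("pivot from base",pv)
for n,pt,ps in [("tailL",(378,113),(195,145)),("tailR",(478,113),(228,100)),("padL",(356,487),(478,222)),("padR",(537,480),(523,145)),("cap",(222,285),(280,222)),("rodL",(340,280),(318,178)),("rodR",(545,270),(368,100))]:
    X,e=tri(t,T(*pt),s,S(*ps)); print(n,X,e, "stand:",R.T@(X[:2]-pv))
E
```

```text
[[ 556.4 -126.6   12. ]
 [ 559.8 -256.7   12. ]
 [ 470.9 -259.3   12. ]
 [ 467.1 -129.5   12. ]] [ 513.6 -193.    12. ]
yaw 0.02760640912565368 0.03100934764839044
rod [ 513.9 -192.    64. ]
rod [ 516.1 -245.8   64. ]
pivot from base [ 514.3 -218. ]
tailL [ 561.9 -202.6   63.3] 1.7786498058703146 stand: [48.1 14. ]
tailR [ 561.6 -231.5   65.7] 1.8039184054098378 stand: [ 46.9 -14.9]
padL [ 452.8 -194.2   69.6] 2.4955285581416193 stand: [-60.8  25.5]
padR [ 454.6 -246.3   69.5] 2.691522121135831 stand: [-60.5 -26.5]
cap [ 510.7 -155.9   75.5] 2.2504837915229303 stand: [-1.8 62.2]
rodL [ 511.4 -190.4   72.3] 4.048908100371087 stand: [-2.1 27.7]
rodR [ 515.  -249.9   68.7] 2.8810182648722 stand: [ -0.3 -31.9]
```

```bash
cat >> h.py <<'E'
from scipy.spatial.transform import Rotation as Ro
PV=np.array([514.3,-218.]);YAW=0.03
def info(sx=None,sy=0,tipz=None):
    np.set_printoptions(precision=4,suppress=True)
    s=robot.read_state();R=Ro.from_rotvec(s["tcp_rot"]).as_matrix();p=np.array(s["tool_pos"])
    c,q=np.cos(YAW),np.sin(YAW);S=np.array([[c,-q],[q,c]])
    print("t",s["time_s"],"pos",p,"stand",S.T@(p[:2]-PV),"tip",p[2]-22,"F",s["force"],"w",s["width"])
    az=np.arctan2(R[1,2],R[0,2]);e=(az-(YAW+np.pi/2)+np.pi/2)%np.pi-np.pi/2
    print("turn about tool y (units)",e/np.radians(45), "axes\n",R)
    if sx is not None:
        g=np.r_[PV+S@[sx,sy],tipz+22]; print("shift units",R.T@(g-p)/200)
E
python3 -c "
from h import *
info(24,0,150)"
```

```text
t 0.25 pos [ 243.5406 -493.0379  227.206 ] stand [-278.8875 -266.7926] tip 205.20602302904027 F [ 0.0398 -0.0052 -0.4435] w 0.9996298375775189
turn about tool y (units) 0.545967845789144 axes
 [[-0.8966 -0.0002  0.4429]
 [-0.4429  0.0005 -0.8966]
 [-0.     -1.     -0.0005]]
shift units [-1.932   0.2764 -0.5834]
```

play_rows:
  targets:
    - [[-0.25,0,-0.08],0.2,1]
    - [[-0.5,0,-0.15],0.4,1]
    - [[-0.75,0,-0.22],0.546,1]
    - [[-0.97,0,-0.29],0.546,1]
    - [[-0.97,0,-0.29],0.546,1]
  newtons: 10

```text
time_s: 0.88
tool_pos: [393.4, -353.4, 227.4]
tcp_rot: [-0.037, 2.205, -2.204]
force: [0.3, 0.4, -0.3]
width: 0.505
```

```bash
python3 -c "
from h import *
info(24,0,150)"
```

```text
t 0.875 pos [ 393.4472 -353.3631  227.416 ] stand [-124.8587 -131.6772] tip 205.41597558098346 F [ 0.3218  0.3588 -0.2577] w 0.5049097842584399
turn about tool y (units) 0.0044989284916088935 axes
 [[-0.9994  0.0001  0.0335]
 [-0.0335  0.0002 -0.9994]
 [-0.0001 -1.     -0.0002]]
shift units [-0.7466  0.2773 -0.6557]
```

play_rows:
  targets:
    - [[0,0,0],0,1]
    - [[0,0,0],0,1]

```text
time_s: 1.12
tool_pos: [391.1, -355.9, 227.4]
tcp_rot: [-0.032, 2.207, -2.207]
force: [-0.4, -0.3, 0.3]
width: 0.291
```

```bash
python3 -c "
from h import *
info(24,0,150)"
```

```text
t 1.125 pos [ 391.1406 -355.9373  227.4044] stand [-127.2415 -134.181 ] tip 205.40441795676472 F [-0.3666 -0.3138  0.3118] w 0.290891412418129
turn about tool y (units) -0.0016900286610225786 axes
 [[-0.9996 -0.0001  0.0287]
 [-0.0287 -0.     -0.9996]
 [ 0.0001 -1.      0.    ]]
shift units [-0.7554  0.2769 -0.6719]
```

play_rows:
  targets:
    - [[-0.2,0,-0.17],0,1]
    - [[-0.4,0,-0.35],0,1]
    - [[-0.6,0,-0.52],0,1]
    - [[-0.755,0.1,-0.672],0,1]
    - [[-0.755,0.27,-0.672],0,1]

```text
time_s: 1.75
tool_pos: [540.2, -215.3, 173.3]
tcp_rot: [-0.033, 2.204, -2.205]
force: [0.7, -0.8, -0.4]
width: 0.006
```

play_rows:
  targets:
    - [[0,0,0],0,1]
    - [[0,0,0],0,1]

```text
time_s: 2.0
tool_pos: [538.8, -217.4, 174.8]
tcp_rot: [-0.03, 2.206, -2.207]
force: [-0.7, 0.1, -0.0]
width: 0.004
```

```bash
python3 -c "
from h import *
info(24,0,75)
for n in ['wrist','top']: cv2.imwrite(f'pics/{n}1.png',capture(n)['frame'][:,:,::-1])"
```

```text
t 2.0 pos [ 538.7564 -217.3729  174.8294] stand [24.4642 -0.1067] tip 152.82942103556698 F [-0.6778  0.1274 -0.0231] w 0.00364174984003866
turn about tool y (units) -0.001748816632742182 axes
 [[-0.9996  0.0013  0.0286]
 [-0.0286 -0.0006 -0.9996]
 [-0.0013 -1.      0.0007]]
shift units [ 0.0028  0.3891 -0.0008]
```

View pics/wrist1.png

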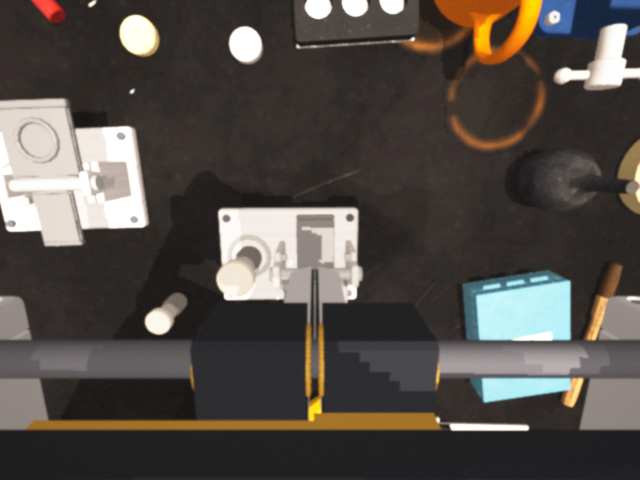

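View pics/top1.png

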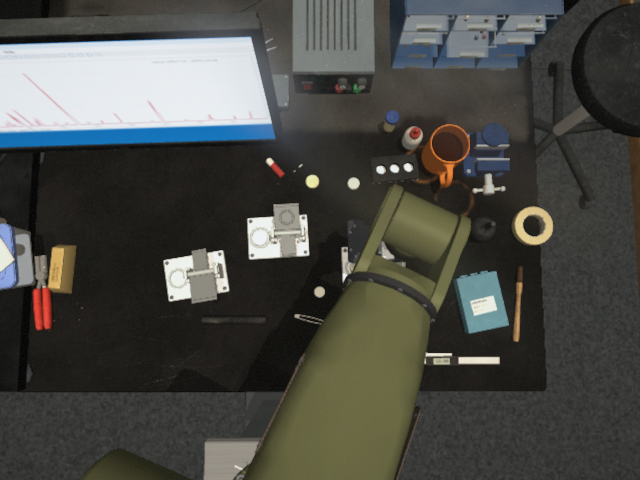

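play_rows:
  targets:
    - [[0,0.2,0],0,1]
    - [[0,0.36,0],0,1]
    - [[0,0.4,0],0,1]
    - [[0,0.4,0],0,1]

```text
time_s: 2.6
tool_pos: [539.1, -216.7, 94.5]
tcp_rot: [-0.032, 2.206, -2.207]
force: [-1.1, 0.3, 0.3]
width: 0.004
```

play_rows:
  targets:
    - [[0,0.025,0],0,1]
    - [[0,0.05,0],0,1]
    - [[0,0.075,0],0,1]
    - [[0,0.075,0],0,1]

```text
time_s: 3.1
tool_pos: [538.7, -216.4, 78.2]
tcp_rot: [-0.033, 2.206, -2.206]
force: [-0.2, -0.9, 1.0]
width: 0.005
```

```bash
python3 -c "
from h import *
info(24,0,42)
for n in ['wrist','scene']: cv2.imwrite(f'pics/{n}2.png',capture(n)['frame'][:,:,::-1])
a=cv2.imread('pics/scene2.png')[180:300,290:420];cv2.imwrite('pics/z3.png',cv2.resize(a,None,fx=5,fy=5))"
```

```text
t 3.1 pos [ 538.7332 -216.3726   78.2213] stand [24.471   0.8938] tip 56.2213247652755 F [-0.2491 -0.9349  0.958 ] w 0.005070234781826777
turn about tool y (units) -5.940510190394722e-05 axes
 [[-0.9996 -0.      0.0299]
 [-0.0299 -0.     -0.9996]
 [ 0.     -1.      0.    ]]
shift units [0.0024 0.0711 0.0045]
```

View pics/z3.png

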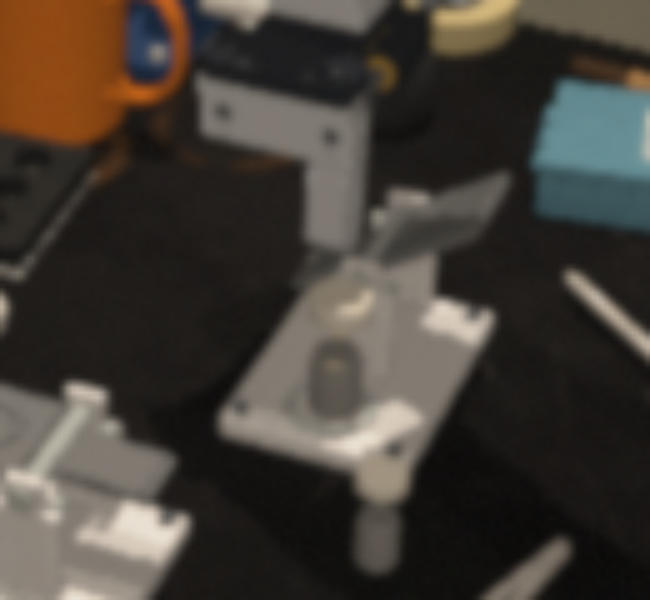

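View pics/wrist2.png

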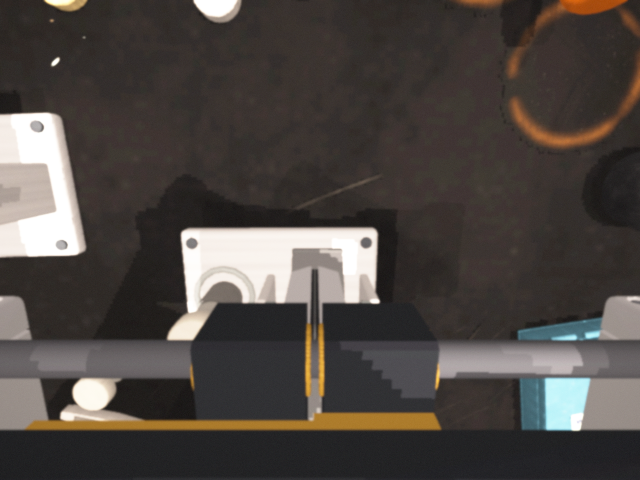

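play_rows:
  targets:
    - [[0,0.025,0],0,1]
    - [[0,0.05,0],0,1]
    - [[0,0.075,0],0,1]
    - [[0,0.09,0],0,1]
    - [[0,0.09,0],0,1]

```text
time_s: 3.82
tool_pos: [538.5, -216.2, 60.0]
tcp_rot: [-0.034, 2.207, -2.206]
force: [0.3, 0.5, 0.8]
width: 0.004
```

```bash
python3 -c "
from h import *
info(24,0,42)
for n in ['wrist','scene']: cv2.imwrite(f'pics/{n}3.png',capture(n)['frame'][:,:,::-1])
a=cv2.imread('pics/scene3.png')[180:300,290:420];cv2.imwrite('pics/z4.png',cv2.resize(a,None,fx=5,fy=5))"
```

```text
t 3.825 pos [ 538.5261 -216.223    59.982 ] stand [24.2685  1.0495] tip 37.98199038643294 F [0.2971 0.5123 0.8048] w 0.004487917810311562
turn about tool y (units) -3.2609056569218994e-06 axes
 [[-0.9995 -0.0007  0.03  ]
 [-0.03    0.0004 -0.9996]
 [ 0.0007 -1.     -0.0004]]
shift units [ 0.0014 -0.0201  0.0052]
```

View pics/z4.png

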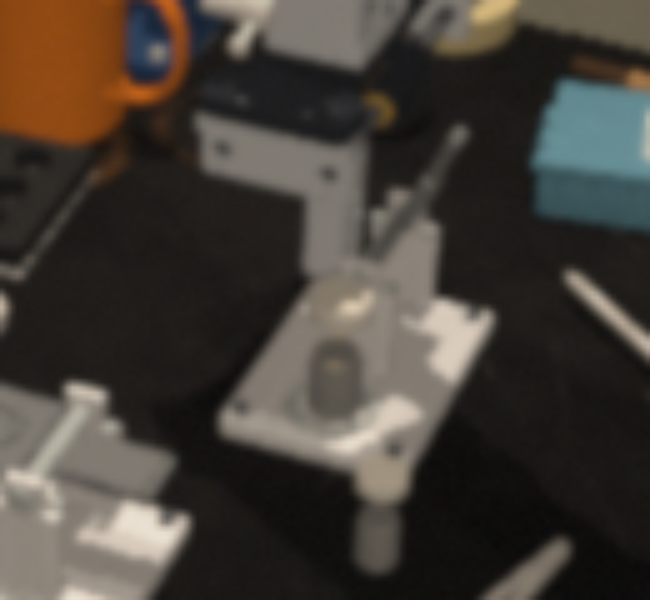

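play_rows:
  targets:
    - [[0,-0.25,0],0,1]
    - [[0,-0.5,0],0,1]
    - [[0,-0.6,0],0,1]
    - [[0.2,-0.6,0],0,1]
    - [[0.43,-0.6,0.005],0,1]

```text
time_s: 4.55
tool_pos: [451.7, -219.7, 180.4]
tcp_rot: [-0.034, 2.206, -2.206]
force: [0.5, -0.7, 0.2]
width: 0.007
```

play_rows:
  targets:
    - [[0,0,0],0,1]
    - [[0,0.15,0],0,1]
    - [[0,0.3,0],0,1]
    - [[0,0.3,0],0,1]
    - [[0,0.3,0],0,1]

```text
time_s: 5.18
tool_pos: [453.5, -220.1, 121.5]
tcp_rot: [-0.032, 2.205, -2.206]
force: [-0.3, -0.7, 0.2]
width: 0.003
```

```bash
python3 -c "
from h import *
info(0,0,95)
for n in ['wrist','scene']: cv2.imwrite(f'pics/{n}4.png',capture(n)['frame'][:,:,::-1])
a=cv2.imread('pics/scene4.png')[170:290,290:420];cv2.imwrite('pics/z5.png',cv2.resize(a,None,fx=5,fy=5))"
```

```text
t 5.175 pos [ 453.5266 -220.123   121.5288] stand [-60.8098  -0.2991] tip 99.52884388147383 F [-0.2785 -0.653   0.162 ] w 0.0032690698342396703
turn about tool y (units) 0.0001962203966800492 axes
 [[-0.9995  0.001   0.0301]
 [-0.0302 -0.0006 -0.9995]
 [-0.001  -1.      0.0006]]
shift units [-0.304   0.0229 -0.0015]
```

View pics/z5.png

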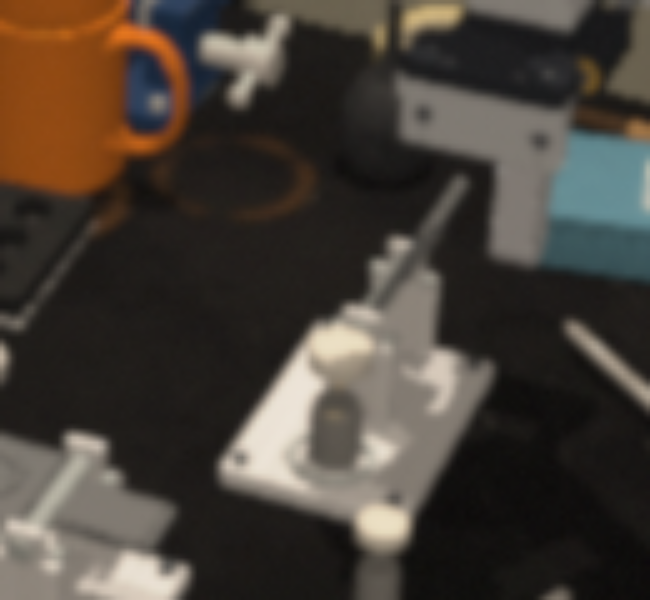

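View pics/wrist4.png

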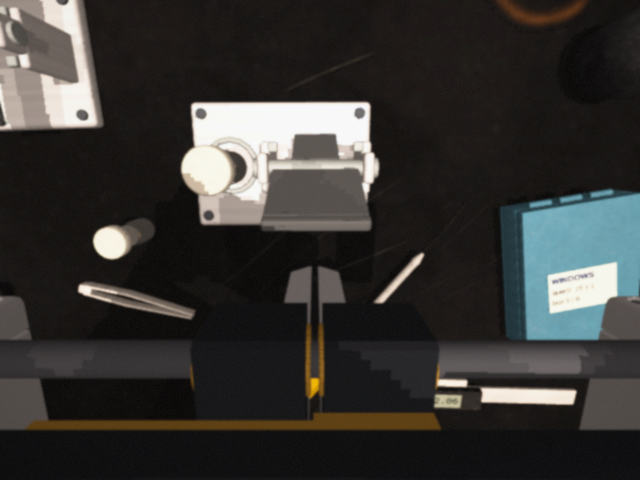

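play_rows:
  targets:
    - [[-0.07,0.0,0],0,1]
    - [[-0.13,0.0,0],0,1]
    - [[-0.18,0.0,0],0,1]
    - [[-0.22,0.0,0],0,1]
    - [[-0.26,0,0],0,1]

```text
time_s: 5.9
tool_pos: [505.2, -218.3, 120.4]
tcp_rot: [-0.033, 2.207, -2.206]
force: [-1.5, 1.2, 1.7]
width: 0.009
```

play_rows:
  targets:
    - [[-0.04,0.0,0],0,1]
    - [[-0.08,0.0,0],0,1]
    - [[-0.12,0.0,0],0,1]
    - [[-0.14,0.0,0],0,1]
    - [[-0.14,0,0],0,1]

```text
time_s: 6.52
tool_pos: [533.0, -217.5, 120.4]
tcp_rot: [-0.033, 2.206, -2.206]
force: [0.2, -0.1, 0.2]
width: 0.004
```

```bash
python3 -c "
from h import *
info(38,0,80)
for n in ['wrist','scene']: cv2.imwrite(f'pics/{n}5.png',capture(n)['frame'][:,:,::-1])
a=cv2.imread('pics/scene5.png')[170:290,290:420];cv2.imwrite('pics/z6.png',cv2.resize(a,None,fx=5,fy=5))"
```

```text
t 6.525 pos [ 533.0496 -217.4961  120.4392] stand [18.7563 -0.0587] tip 98.43919912503351 F [ 0.1776 -0.0571  0.1974] w 0.004172766888524114
turn about tool y (units) 0.00011263999335441003 axes
 [[-0.9995  0.0004  0.0301]
 [-0.0301 -0.0001 -0.9995]
 [-0.0004 -1.      0.0001]]
shift units [-0.0962  0.0922 -0.0003]
```

View pics/z6.png

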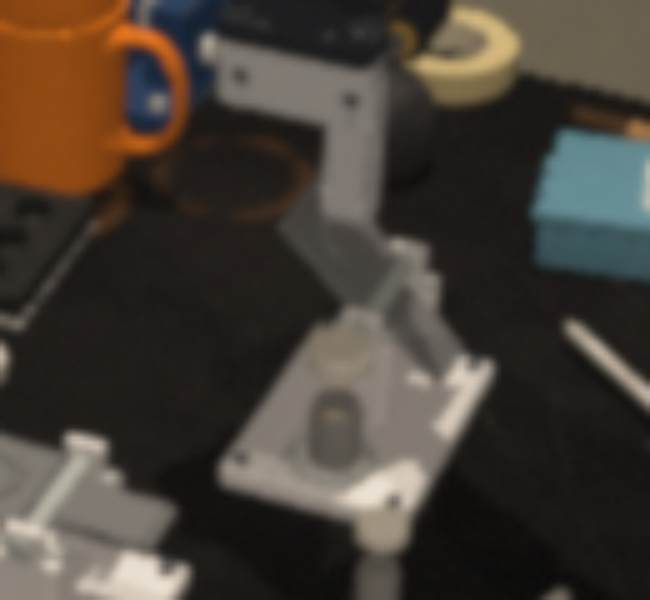

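play_rows:
  targets:
    - [[-0.03,0.03,0],0,1]
    - [[-0.06,0.06,0],0,1]
    - [[-0.09,0.09,0],0,1]
    - [[-0.09,0.12,0],0,1]
    - [[-0.09,0.12,0],0,1]

```text
time_s: 7.25
tool_pos: [550.5, -216.8, 95.8]
tcp_rot: [-0.034, 2.207, -2.206]
force: [0.2, 0.4, 0.5]
width: 0.003
```

```bash
python3 -c "
from h import *
info(36,0,70)
for n in ['wrist','scene']: cv2.imwrite(f'pics/{n}6.png',capture(n)['frame'][:,:,::-1])
a=cv2.imread('pics/scene6.png')[170:290,290:420];cv2.imwrite('pics/z7.png',cv2.resize(a,None,fx=5,fy=5))"
```

```text
t 7.25 pos [ 550.5212 -216.8361   95.7771] stand [36.2398  0.0769] tip 73.77707374021934 F [0.1556 0.415  0.4907] w 0.0029516761911918678
turn about tool y (units) 2.7968498844878034e-05 axes
 [[-0.9995 -0.0009  0.03  ]
 [-0.03    0.0004 -0.9995]
 [ 0.0009 -1.     -0.0005]]
shift units [0.0012 0.0189 0.0004]
```

View pics/z7.png

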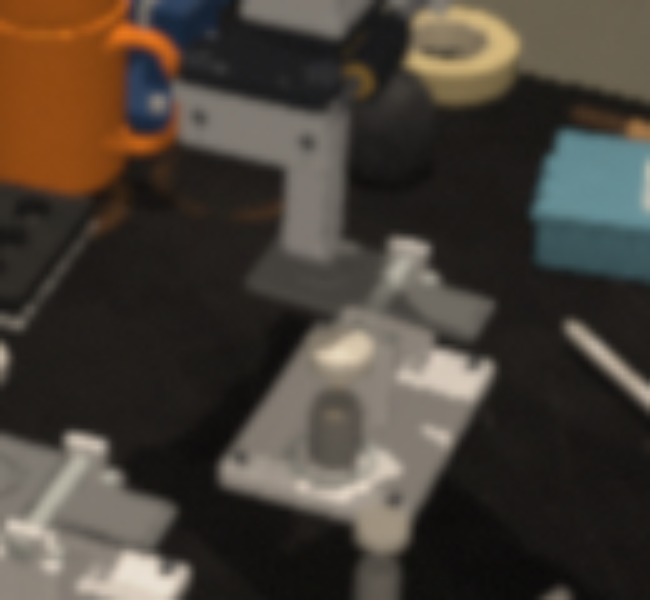

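play_rows:
  targets:
    - [[0,0.01,0],0,1]
    - [[0,0.02,0],0,1]
    - [[0,0.02,0],0,1]

```text
time_s: 7.72
tool_pos: [550.7, -217.0, 92.3]
tcp_rot: [-0.033, 2.207, -2.206]
force: [-0.6, 0.2, 0.4]
width: 0.006
```

play_rows:
  targets:
    - [[0,0.005,0],0,1]
    - [[0,0.005,0],0,1]

```text
time_s: 7.98
tool_pos: [550.8, -217.0, 91.7]
tcp_rot: [-0.033, 2.206, -2.206]
force: [-1.5, 0.1, 4.7]
width: 0.003
```

play_rows:
  targets:
    - [[0,0.004,0],0,1]
    - [[0,0.004,0],0,1]

```text
time_s: 8.22
tool_pos: [550.9, -217.0, 91.6]
tcp_rot: [-0.033, 2.206, -2.206]
force: [-4.6, 1.1, 11.9]
width: 0.002
```

Firmly at the stop. Retreat straight up, then aside to look.

play_rows:
  targets:
    - [[0,-0.05,0],0,1]
    - [[0,-0.25,0],0,1]
    - [[0,-0.5,0],0,1]
    - [[0,-0.6,0],0,1]
    - [[0,-0.6,0],0,1]

```text
time_s: 8.85
tool_pos: [551.1, -217.2, 212.1]
tcp_rot: [-0.03, 2.204, -2.206]
force: [-0.5, -0.4, 0.1]
width: 0.003
```

play_rows:
  targets:
    - [[0.25,0,0.2],0,1]
    - [[0.5,0,0.4],0,1]
    - [[0.7,0,0.6],0,1]
    - [[0.7,0,0.8],0,1]
    - [[0.7,0,0.8],0,1]

```text
time_s: 9.48
tool_pos: [414.5, -382.7, 208.9]
tcp_rot: [-0.032, 2.21, -2.207]
force: [0.5, -0.3, -0.0]
width: 0.006
```

play_rows:
  targets:
    - [[0,0,0.2],0,1]
    - [[0,0,0.4],0,1]
    - [[0,0,0.4],0,1]
    - [[0,0,0.4],0,1]

```text
time_s: 9.98
tool_pos: [418.2, -459.8, 209.7]
tcp_rot: [-0.035, 2.208, -2.205]
force: [1.0, 0.6, -0.3]
width: 0.004
```

```bash
python3 -c "
from h import *
info()
t=capture('top');s=capture('scene')
cv2.imwrite('pics/top7.png',t['frame'][:,:,::-1]);cv2.imwrite('pics/scene7.png',s['frame'][:,:,::-1])
a=t['frame'][225:310,325:425,::-1]; b=s['frame'][205:295,315:410,::-1]
cv2.imwrite('pics/z8.png',np.hstack([cv2.resize(a,(400,340),interpolation=cv2.INTER_CUBIC),cv2.resize(b,(359,340),interpolation=cv2.INTER_CUBIC)]))
"
```

```text
t 9.975 pos [ 418.2061 -459.8049  209.688 ] stand [-103.3037 -238.8137] tip 187.68800870343236 F [ 0.9536  0.6421 -0.3378] w 0.004145119785706838
turn about tool y (units) 0.0008251884980832252 axes
 [[-0.9995 -0.001   0.0306]
 [-0.0306  0.0015 -0.9995]
 [ 0.0009 -1.     -0.0015]]
```

View pics/z8.png

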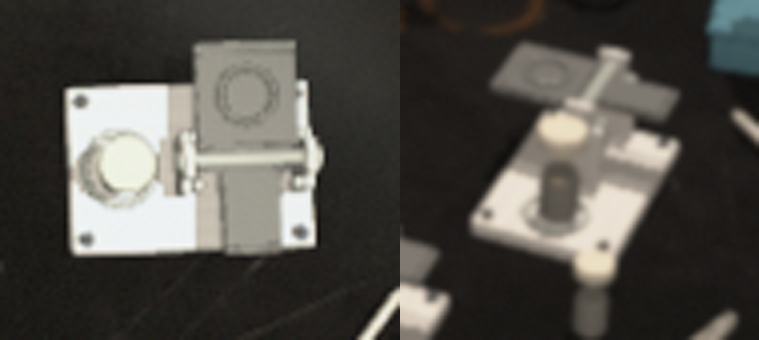

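View pics/top7.png

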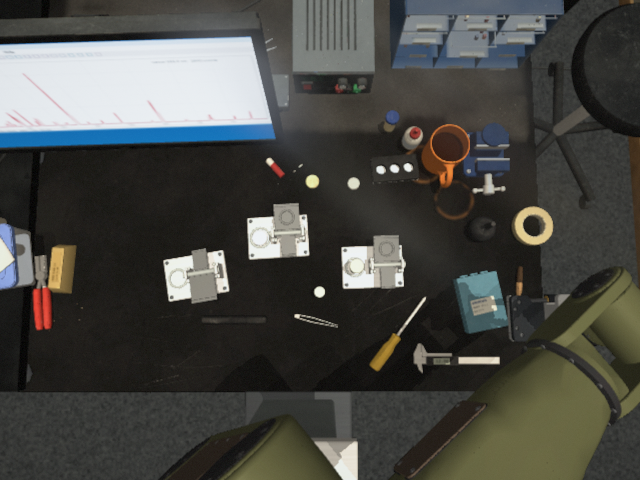

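```bash
python3 -c "
from h import *
t=capture('top');s=capture('scene')
for a,b in [((195,43),(91,86)),((295,41),(122,43)),((226,250),(268,116)),((280,247),(279,95))]:
    print(tri(t,((a[0]+.5)/4-.5+325,(a[1]+.5)/4-.5+225),s,((b[0]+.5)/3.779-.5+315,(b[1]+.5)/3.778-.5+205)))
d=cv2.absdiff(t['frame'],cv2.imread('pics/top0.png')[:,:,::-1]).max(2)
for n,(x,y) in dict(vialcap=(356,267),marker=(234,320),tweez=(316,321),cell=(275,168),blower=(482,230),puck=(260,238),pflag=(287,215),eflag=(203,290)).items(): print(n,d[y-14:y+14,x-14:x+14].max())
"
```

```text
(array([ 572.48130333, -191.98393408,   65.11786448]), np.float64(2.3008727875134682))
(array([ 573.50835676, -242.75725556,   66.81131015]), np.float64(1.6530522342558216))
(array([ 465.10650472, -206.66142454,   67.37218776]), np.float64(6.170651563859253))
(array([ 467.14397469, -234.06090632,   65.1278556 ]), np.float64(5.066438130847342))
vialcap 66
marker 10
tweez 15
cell 7
blower 8
puck 6
pflag 6
eflag 7
```

```bash
python3 -c "
from station import robot
print(robot.sign_off())"
```

```text
the job is handed in; nothing more can be done
None
```

I flipped the flag on the vial's stand over its pivot, so it now lies flat on the +x side with the raised ring up. The job is handed in at about 10 s of the 48 s allowed.

**How it was done:** With the gripper shut, I pressed the tail down until the paddle stood at about 60°. I then pushed the paddle past upright from the -x side and pressed it onto its stop. The highest force reading, taken at the end of each move, was about 13 N, and the arm was well clear at hand-in.

**Last checks:**
- **Flag:** The ring is visible from both the top and scene cameras. The paddle's outer corners measure 65–67 mm high, against an expected 67 mm, so the flag is flat within measurement error. Two tail corners also came out flat, but the rays missed each other by 5–6 mm there, so I give them less weight.
- **Vial:** The picture difference around the vial cap was raised (66, against 6–15 elsewhere). That window also covers the moved flag's cheek and shadow. The cap centre itself is within about half a pixel of where it started, and the vial looks upright.
- **Everything else:** The puck, the other two flags, the marker, the tweezers, the battery cell and the blower show no change from the first picture.

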